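Empty the chestnut roaster into its catch tray

TASK

Pull the roaster's catch tray out to its stop, then tip the pan over with its lever so that every chestnut drops into the tray. Let the pan come back level, leave the tray out, and don't disturb the bowls, the tongs or the bottle.

Things in the scene. Friction and masses are not known exactly. Their poses are not given: they have to be found in the camera images.
- roaster: chestnut roaster, fixed: steel base 210 mm deep, 240 wide, 62 high, with A-shaped side stands (outer faces 101 mm from the middle plane) carrying a round pan. Origin on the counter, straight below the middle of the pan's pivot axis; own -x points out of its front, turned 40 to 77 degrees from the robot to its right, y along the pivot axis, z up. Base front at own x = +20 mm, back at +230.
- pivot (a point): middle of the pan's pivot axis, 215 mm above the counter; the axis runs along the roaster's own y. Does not move with the pan. Axes as the roaster's.
- pan (a point): centre of the underside of the round dark steel pan in the cradle: rim 164 mm across, floor 90 mm, 70 mm deep; own z out of its mouth. Level, it lies at the roaster's own x = +30 mm, underside 163 mm and rim 233 mm above the counter, so its front rim (own x = -52 mm) overhangs the tray's bar. Under it stands a heater (own x = +25 to +150 mm, 120 mm wide, up to 156 mm).
- tray (a joint): slide of the aluminium catch tray in the base, m: 0 fully in, 0.15 at its stop; grows as the tray comes out of the front, level, along the roaster's own -x. Starts up to 20 mm out. Takes about 2 to 3 N to move and stays where it is left.
- tray_bar (a point): middle of the tray's pull bar: level round bar 12 mm thick, 190 mm long, along own y, 42 mm above the counter, 45 mm ahead of the tray's front face, on two posts 86 mm either side. At joint 0 at the roaster's own x = -25 mm. The pan is above it: come from the front, tool leaning back along own -x 30 to 45 degrees, fingers pointing down and under the pan. Axes as the roaster's.
- tray_in (a point): centre of the tray's inner floor, 12 mm above the counter; inside, the tray is 190 mm long (own x), 218 mm wide (own y), 38 mm deep. Fully out, its open part reaches from 20 mm behind to 127 mm in front of the pan's pivot axis. Axes as the roaster's.
- cradle (a joint): tilt of the pan's cradle, rad: 0 level, 1.92 (110 degrees) at its stop, mouth forward and down; grows as the lever goes forward (roaster's own -x) and down. A light spring and the pan's weight bring it back to 0 by themselves, damped, in about 2.5 s. About 3 to 6 N at the grip swing it. The chestnuts slide out between 1.2 and 1.9 rad; held a second at the stop it is empty.
- lever_grip (a point): middle of the lever's grip: level round black bar 20 mm thick, 98 mm long, along the roaster's own y, 118 to 216 mm to own +y (the robot's side) of its middle; this point at 168 mm. A flat steel lever (18 x 5 mm, own y = 115 mm) joins it to the pivot axis, 115 mm away: straight above it at joint 0, 108 mm ahead and 39 mm below at 1.92. Being round it can turn between fingers. Turns with the cradle.
- bowl_large: loose white ceramic dipping bowl, 100 mm across, 36 mm high, to the robot's right; origin at the centre of its underside.
- bowl_small: loose white ceramic dipping bowl, 76 mm across, 30 mm high, on the same side; origin at the centre of its underside.
- tongs: loose metal tongs lying on edge, about 260 mm long (own x, hinge at -x), 65 mm wide, 22 mm high, to the robot's right; origin on the counter at their middle.
- bottle: small amber glass bottle, 48 mm across, 140 mm high, standing on a fixed steel wire rack (130 x 190 mm, 104 mm high) to the robot's left; origin at the centre of its underside.
- chestnut0: one of six loose brown chestnuts, 27 mm across, 22 mm high, about 14 g, in the pan at the start; origin inside it, 10 mm above its flat underside.
- chestnut1: another chestnut, like chestnut0.
- chestnut2: another chestnut, like chestnut0.
- chestnut3: another chestnut, like chestnut0.
- chestnut4: another chestnut, like chestnut0.
- chestnut5: another chestnut, like chestnut0.

How it is judged:
By the outcome, as a careful person would: the job done as asked, in the order asked, and still so for the second after the job is handed in, with the robot touching nothing.
It also fails if it takes over 70 s, if anything falls off the work surface, if the arm or the gripper's body presses on something with over 40 N, if the wrist force passes 120 N, or if a joint passes its speed limit or range.

ROBOT

A 7-joint arm with a two-finger parallel gripper is mounted at the origin on the work surface. World frame = base frame: x ahead of the robot, y to its left, z up, the work surface at z = 0. Lengths are in m, angles in rad, forces in N, time in s.
With the tool pointing down it reaches from about 0.4 to 0.9 m from the base axis. Payload 5.5 kg.
Tool frame: the origin (TCP) lies between the finger pads; the fingertips stand 25 mm ahead of it and the grasp point (between the pads) lies 6 mm ahead of it; z points along the fingers, y is the line along which they close (so a half turn about z gives the same grasp; the last joint's range is limited). The gripper opens to 85 mm and grips with 20 to 120 N. Pads are 22 mm wide; open, the fingers measure 114 mm over their backs; the gripper's body (76 mm by 85 mm) begins 54 mm behind the grasp point. The pads swing forward as they close: fully open they stand 13 mm farther back than shut.
Start: joints at [-0.917, 0.501, -0.427, 1.55, 0.221, 1.138, -0.21], TCP at [0.248, 0.601, 0.256] pointing down, gripper open.
Joint ranges: [-2.88, 2.88], [-0.31, 2.03], [-1.54, 1.56], [0.2, 2.42], [-1.41, 4.55], [0.19, 2.02], [-2.57, 2.57]. Speed limits (rad/s): [2.57, 2.57, 3.14, 3.14, 3.14, 3.14, 3.14].

INTERFACE

Orientations are given as a unit quaternion [w, x, y, z].
In Python, from plant import move_ptp, move_linear, move_j, grip, pause, ik, get_state, camera, get_calibration, Unreachable, sign_off, spot_in, outline_of gives the robot as it stands. Calls block until the motion is done:
- move_ptp(position, orientation): joint-space move of the TCP to a pose.
- move_linear(position, v=0.15, frame=None, until_force=None): straight line of the TCP; frame=None keeps the orientation; v is the mean speed in m/s. With until_force (N) it stops when the force on the tool has changed by that much, and returns True; else False.
- move_j(angles): joint-space move.
- grip(opening, force=None): opening from 0.0 (shut) to 1.0 (fully open); force is the grip in N (None keeps the last); returns when the fingers have stopped.
- pause(seconds).
- ik(position, orientation): joint angles nearest the present ones, or None.
- get_state(): the state.
- camera(name): name is "side" or "top"; returns (picture, depth): 420x560x3 uint8, red, green, blue; 420x560 float32, m along the optical axis (not along the pixel's ray), 0 where there is no reading.
- get_calibration(name): a dict with "fov_y" (degrees; the focal length in pixels is half the picture's height over the tangent of half this angle, whatever the lens; pixels are square), "cx", "cy" (the principal point, pixels), "xyz" and "rotation" of the camera in the world. Camera axes: x right, y down, z forward; pixel columns grow to the right and rows downward; lengths in m; the calibration is good to about 2 mm. A picture is of the moment at which its call begins. get_calibration takes no time and is no camera call.
A pose or a line that the arm cannot do raises Unreachable and nothing moves.
- sign_off(): hands the job in; it is judged then, once.
Trained networks look in the newest picture that a camera, given by its name, has taken for a name from the list of things; names that differ only in an ending like _2 or _b are one class to them, and where a whole thing is asked for, a point or a joint stands for the part that bears it (a point fixed in the world has none). Each returns a list of dicts, best first, with "confidence" (0 to 1); they miss things now and then, are a little off and sometimes report something else, mostly with a low value. They report only what shows in the picture. A call takes as long as a camera call.
- spot_in(query, camera): "at" ([row, column] in pixels, amid what is visible of it).
- outline_of(query, camera): "mask" (420x560 bool, what is visible of it) and "at" ([row, column] in pixels, amid what is visible of it).
The state is a dict: "time_s": time; "joint_positions": joint angles; "qvel": joint speeds; "joint_efforts": joint torques, N m; "tcp_pos": TCP position; "orientation": TCP orientation; "contact_force": force on the tool from outside, world axes, zero at the start; "torque": the same for the moment, N m; "grip_width": opening from 0.0 (shut) to 1.0 (fully open); "grasp_force": force on a finger pad.
Only numpy, scipy, OpenCV 4.12 (cv2) and the standard library are available. Lean on these libraries where they do the work, as an engineer would, in place of code of your own. Each camera call takes 0.05 s, during which the arm holds its last target. There are 200 camera calls.

## Working session

There is one attempt and no reset: what is moved stays moved. The work goes in short steps, each a Python script; the robot and the scene stay as the last script left them, time stands still between calls to the robot, and variables do not carry over. Pictures are saved under pics/ and viewed, at most 10 in all, crops included, and the job is handed in when it is done.

```bash
ls; mkdir -p pics; cat > h.py <<'E'
import numpy as np, cv2
from plant import *
from scipy.spatial.transform import Rotation as R
def cal(n):
    c=get_calibration(n); f=210/np.tan(np.radians(c["fov_y"])/2)
    Rm=np.array(c["rotation"]); 
    if Rm.size==4: Rm=R.from_quat(np.roll(Rm.ravel(),-1)).as_matrix()
    return f,c["cx"],c["cy"],np.array(c["xyz"]),Rm.reshape(3,3)
def world(n,depth):
    f,cx,cy,t,Rm=cal(n); v,u=np.mgrid[:420,:560]
    P=np.stack([(u-cx)/f*depth,(v-cy)/f*depth,depth],-1)@Rm.T+t
    P[depth<=0]=np.nan
    return P
def proj(n,p):
    f,cx,cy,t,Rm=cal(n); q=(np.asarray(p)-t)@Rm
    return q[...,:2]/q[...,2:]*f+[cx,cy]
def save(n,pic): cv2.imwrite("pics/"+n+".png",pic[...,::-1])
E
python3 - <<'E'
from h import *
out=[]
for n in ("side","top"):
    print(n,get_calibration(n))
    p,d=camera(n); out.append(p); np.save(n+"_d.npy",d); np.save(n+"_p.npy",p)
    P=world(n,d)
    for q in ("roaster","tray_bar","lever_grip","pan","tray","bowl_large","bowl_small","tongs","bottle"):
        for o in outline_of(q,n)[:2]:
            m=o["mask"]; pts=P[m]; pts=pts[~np.isnan(pts[:,0])]
            if len(pts): print(q,round(o["confidence"],2),np.round(o["at"]),m.sum(),np.round(np.median(pts,0),3),np.round(np.percentile(pts,[3,97],axis=0),3).tolist())
    save(n+"0",p)
print(get_state())
E
```

```text
pics
side {'fov_y': 54.273990770502635, 'cx': 276.5516560054275, 'cy': 215.39088352452032, 'xyz': array([ 0.03015285, -0.7179346 ,  1.07005083]), 'rotation': array([-0.36415745,  0.87496405, -0.29687789,  0.11700759])}
roaster 0.94 [212. 288.] 5062 [0.641 0.025 0.081] [[0.495, -0.068, 0.01], [0.755, 0.2, 0.334]]
tray_bar 0.7 [239. 299.] 1035 [ 0.639 -0.009  0.031] [[0.545, -0.072, 0.007], [0.748, 0.058, 0.055]]
lever_grip 0.7 [186. 292.] 1939 [0.658 0.034 0.217] [[0.463, -0.067, 0.169], [0.729, 0.083, 0.338]]
lever_grip 0.4 [302. 380.] 450 [ 0.678 -0.357  0.017] [[0.637, -0.393, 0.003], [0.703, -0.328, 0.032]]
pan 0.88 [186. 292.] 2070 [0.654 0.035 0.217] [[0.463, -0.067, 0.162], [0.731, 0.087, 0.338]]
tray 0.77 [237. 299.] 1178 [ 0.647 -0.015  0.028] [[0.547, -0.083, -0.002], [0.746, 0.055, 0.054]]
bowl_large 0.75 [334. 336.] 926 [ 0.507 -0.347  0.017] [[0.457, -0.394, 0.002], [0.542, -0.31, 0.037]]
bowl_large 0.63 [188. 292.] 2030 [0.657 0.034 0.217] [[0.462, -0.067, 0.166], [0.732, 0.086, 0.338]]
bowl_small 0.71 [301. 380.] 460 [ 0.679 -0.357  0.017] [[0.637, -0.392, 0.002], [0.70
[... 1642 characters left out ...]
: array([-0.91676516,  0.50087149, -0.4269823 ,  1.55041562,  0.22079602,
        1.13831548, -0.21029534]), 'qvel': array([ 0.00105268, -0.00189069,  0.00131547,  0.00140244, -0.00012597,
        0.00129789, -0.00036489]), 'joint_efforts': array([-2.74602570e-05, -5.69381976e+01, -5.80997586e+00, -2.81334168e+01,
        1.27871538e-02,  2.02654206e-03,  1.49042114e-05]), 'tcp_pos': array([0.24759418, 0.60098403, 0.25631947]), 'orientation': array([-8.14908152e-06,  1.94164606e-01,  9.80968963e-01,  6.92165119e-06]), 'contact_force': array([ 0.92347023, -0.23996839,  0.64931783]), 'torque': array([-0.00230558, -0.00590418, -0.00172514]), 'grasp_force': 0.0, 'grip_width': 0.9991756489773906}
```

```bash
cat > fit.py <<'E'
from h import *
from scipy.optimize import least_squares
for n in ("side","top"):
    P=world(n,np.load(n+"_d.npy")).reshape(-1,3)
    near=(np.abs(P[:,0]-.6)<.25)&(np.abs(P[:,1]-.07)<.25)
    g=P[near&(P[:,2]>.305)&(P[:,2]<.35)]
    c=np.median(g,0); w=g-c; g=g[np.linalg.norm(w[:,:2],axis=1)<.1]
    d=np.linalg.svd((g-g.mean(0))[:,:2],full_matrices=0)[2][0]; s=(g-g.mean(0))[:,:2]@d
    a,b=np.percentile(s,[1,99]); mid=g.mean(0)[:2]+d*(a+b)/2
    if d[0]>0:d=-d     # own y toward robot
    print(n,"grip n",len(g),"mid",mid.round(3),"len",round(b-a,3),"zmax",np.percentile(g[:,2],[5,98]).round(3),"ydir",d.round(3),"alpha",np.degrees(np.arctan2(-d[0],d[1])).round(1))
    r=P[near&(P[:,2]>.228)&(P[:,2]<.238)]
    f=least_squares(lambda q:np.hypot(r[:,0]-q[0],r[:,1]-q[1])-.080,[.655,.02],loss="soft_l1",f_scale=.004)
    x=np.array([d[1],-d[0]])
    print(" rim",len(r),f.x.round(4),"roaster from rim",(f.x-.03*x).round(4),"from grip",(mid-.168*d).round(4))
    b=P[near&(P[:,2]>.044)&(P[:,2]<.052)]
    o=(b[:,:2]-(f.x-.03*x))@np.stack([x,d],1); o=o[(o[:,0]<-.0)&(np.abs(o[:,1])<.1)]
    print(" bar own x pct",len(o),np.percentile(o,[5,25,50,75,95],axis=0).round(3).tolist())
a=[cv2.resize(np.load(n+"_p.npy")[60:320,120:430],(620,520)) for n in ("side",)]
save("c0",a[0])
E
python3 fit.py
```

```text
side grip n 273 mid [0.488 0.04 ] len 0.101 zmax [0.321 0.341] ydir [-0.924  0.381] alpha 67.6
 rim 313 [0.6523 0.0076] roaster from rim [ 0.6408 -0.0202] from grip [ 0.6436 -0.0238]
 bar own x pct 152 [[-0.048, -0.088], [-0.044, -0.066], [-0.042, -0.005], [-0.037, 0.059], [-0.008, 0.088]]
top grip n 395 mid [0.49  0.044] len 0.101 zmax [0.33  0.342] ydir [-0.921  0.389] alpha 67.1
 rim 590 [0.6522 0.0089] roaster from rim [ 0.6405 -0.0188] from grip [ 0.6446 -0.0211]
 bar own x pct 220 [[-0.048, -0.084], [-0.046, -0.034], [-0.043, 0.021], [-0.039, 0.074], [-0.013, 0.089]]
```

View pics/top0.png

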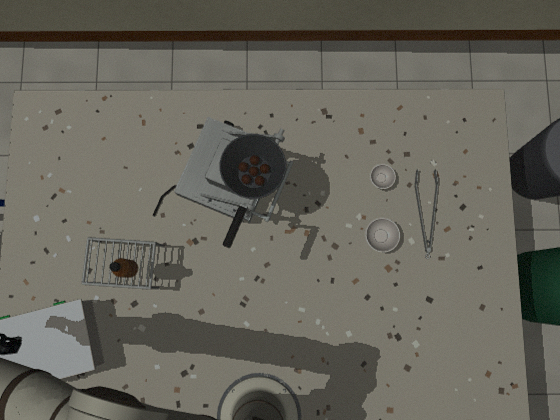

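View pics/side0.png

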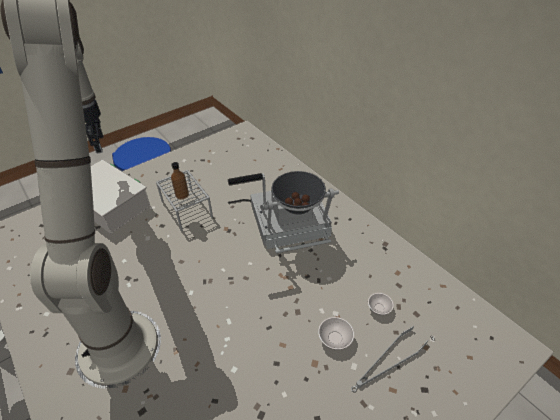

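The views agree: the roaster is at about (0.642, -0.021), alpha about 67°, with the bar about 17 mm out and the lever upright. Next I check reachability along the whole path.

```bash
cat >> h.py <<'E'
AL=np.radians(67.3); O=np.array([.642,-.021,0]); X=np.array([np.cos(AL),np.sin(AL),0]); Y=np.array([-X[1],X[0],0]); Z=np.array([0,0,1.])
def own(x,y,z): return O+x*X+y*Y+z*Z
def pose(p,t,s=1,back=0,deep=0):
    """TCP pose with the grasp point at own p, tool leaning by t towards own -x"""
    z=np.sin(t)*X-np.cos(t)*Z; y=s*(np.cos(t)*X+np.sin(t)*Z)
    q=R.from_matrix(np.stack([np.cross(y,z),y,z],1)).as_quat()
    return own(*p)+(deep-.006-back)*z, np.roll(q,1)
def arc(th,yy=.175,r=.115): return (-r*np.sin(th),yy,.215+r*np.cos(th))
E
python3 - <<'E'
from h import *
for s in (1,-1):
    T=np.radians(38)
    L=[("bar+",pose((-.042,0,.042),T,s,.14)),("bar",pose((-.042,0,.042),T,s)),("out",pose((-.178,0,.042),T,s)),("out+",pose((-.178,0,.042),T,s,.15))]
    L+=[("top",pose(arc(0),0,s,.12))]+[("arc%.1f"%th,pose(arc(th),min(th,1.0)*1,s)) for th in np.linspace(0,1.92,6)]+[("lean40",pose(arc(1.92),.7,s))]
    for n,p in L:
        q=ik(*p); print(s,n,p[0].round(3),None if q is None else np.round(q,2))
E
```

```text
1 bar+ [ 0.591 -0.143  0.157] [ 0.2   0.65  0.45  1.79 -1.02  1.19  2.38]
1 bar [ 0.624 -0.063  0.047] [ 0.62  0.79 -0.3   1.81 -0.73  0.71  2.18]
1 out [ 0.572 -0.189  0.047] [ 0.45  0.8   0.22  1.77 -0.98  1.04  2.51]
1 out+ [ 0.536 -0.274  0.165] [ 1.2   0.75 -0.65  1.65 -0.25  1.05  1.98]
1 top [0.481 0.047 0.456] [-0.09  0.03 -0.06  1.67  0.    1.44  1.02]
1 arc0.0 [0.481 0.047 0.336] [-0.07  0.1  -0.09  1.87  0.01  1.18  1.01]
1 arc0.4 [0.463 0.005 0.327] [-0.24  0.01  0.44  2.04 -0.44  1.06  1.59]
1 arc0.8 [ 0.448 -0.031  0.302] [-0.32  0.22  0.96  2.15 -0.96  1.31  2.31]
1 arc1.2 [ 0.438 -0.055  0.265] [ 0.61  0.35  0.11  2.15 -1.01  1.32  2.52]
1 arc1.5 [ 0.434 -0.064  0.222] [ 1.44  0.61 -0.86  2.14 -0.65  0.96  2.27]
1 arc1.9 [ 0.437 -0.058  0.179] [ 1.57  0.87 -1.08  2.15 -0.34  0.77  2.04]
1 lean40 [ 0.437 -0.057  0.18 ] [-0.01  0.41  0.67  2.21 -1.06  1.16  2.56]
-1 bar+ [ 0.591 -0.143  0.157] [ 0.19  0.65  0.46  1.8  -1.02  1.2  -0.76]
-1 bar [ 0.624 -0.063  0.047] [ 0.38  0.77  0.01  1.82 -0.99  0.84 -0.79]
-1 out [ 0.572 -0.189  0.047] [ 0.28  0.85  0.46  1.78 -1.13  1.17 -0.54]
-1 out+ [ 0.536 -0.274  0.165] [ 0.28  0.76  0.68  1.69 -1.03  1.43 -0.59]
-1 top [0.481 0.047 0.456] [-1.48  0.02  1.37  1.7  -0.02  1.44 -2.08]
-1 arc0.0 [0.481 0.047 0.336] [-1.17  0.16  1.14  1.9  -0.15  1.18 -1.95]
-1 arc0.4 [0.463 0.005 0.327] [-0.47  0.    0.67  2.04 -0.44  1.06 -1.55]
-1 arc0.8 [ 0.448 -0.031  0.302] [ 0.12  0.15  0.46  2.14 -0.89  1.22 -0.91]
-1 arc1.2 [ 0.438 -0.055  0.265] [ 0.31  0.38  0.46  2.16 -1.08  1.42 -0.55]
-1 arc1.5 [ 0.434 -0.064  0.222] [ 0.34  0.47  0.46  2.17 -1.11  1.4  -0.44]
-1 arc1.9 [ 0.437 -0.058  0.179] [ 0.33  0.57  0.46  2.18 -1.17  1.38 -0.34]
-1 lean40 [ 0.437 -0.057  0.18 ] [ 0.17  0.37  0.46  2.21 -1.    1.08 -0.64]
```

```bash
python3 - <<'E'
from h import *
T=np.radians(38); s=-1; B=(-.042,0,.042)
st=get_state(); p=st["tcp_pos"]
move_linear([p[0],p[1],.5],v=.25)
tr=pose((-.30,0,.42),T,s)
move_ptp(*tr); grip(.42)
a=pose(B,T,s,.13); move_linear(a[0],v=.25)
print(get_state()["time_s"],get_state()["joint_positions"].round(2),get_state()["tcp_pos"]-a[0])
p,d=camera("side"); np.save("s1.npy",d); 
# check bar visible: draw projected grasp bar
for q in ((-.042,-.095,.042),(-.042,.095,.042)):
    u=proj("side",own(*q)); cv2.circle(p,tuple(int(v) for v in u.round()),1,(255,0,0),-1)
save("s1",cv2.resize(p[100:310,180:440],(780,630))[:600])
E
```

```text
7.4083 [ 0.14  0.67  0.52  1.8  -1.07  1.21 -0.73] [ 0.00040657 -0.00159678  0.00119345]
```

View pics/s1.png

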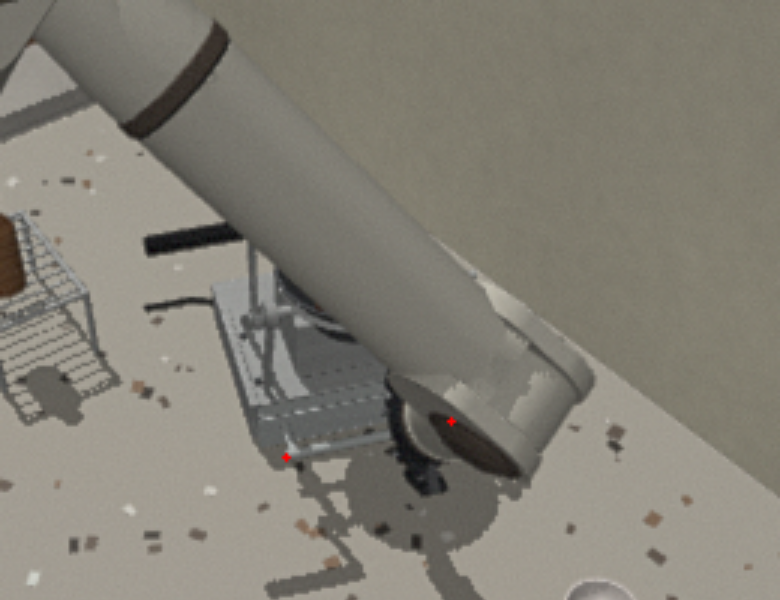

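The bar's left end at crop pixel (288,456) matches my projection. The forearm may come near the lever grip as I advance, so I check that clearance.

```bash
python3 - <<'E'
from h import *
p,d=camera("top"); P=world("top",d); save("t1",p)
Ps=world("side",np.load("s1.npy"))
A=np.concatenate([P.reshape(-1,3),Ps.reshape(-1,3)]); A=A[~np.isnan(A[:,0])]
m=(A[:,0]>.1)&(A[:,0]<.75)&(A[:,1]<.12)&(A[:,1]>-.4)&(A[:,2]>.2)
A=A[m]
e=np.array([arc(0,.118),arc(0,.216)]); E=[own(*x) for x in e]; print(E)
# points in slabs of x : y range and z range
for x in np.arange(.15,.75,.05):
    b=A[np.abs(A[:,0]-x)<.01]
    b=b[np.min([np.linalg.norm(b-(E[0]+k*(E[1]-E[0])),axis=1) for k in np.linspace(0,1,9)],axis=0)>.02]
    if len(b): print(round(x,2),len(b),"y",np.percentile(b[:,1],[1,50,99]).round(3),"z",np.percentile(b[:,2],[1,50,99]).round(3), "at ymax z",b[b[:,1].argmax()].round(3))
E
```

```text
[array([0.53314051, 0.02453691, 0.33      ]), array([0.44273177, 0.06235571, 0.33      ])]
0.15 1349 y [-0.088 -0.065  0.011] z [0.489 0.598 0.63 ] at ymax z [0.158 0.013 0.541]
0.2 1543 y [-0.094 -0.072  0.004] z [0.552 0.663 0.692] at ymax z [0.2   0.007 0.599]
0.25 2068 y [-0.11  -0.082 -0.004] z [0.616 0.731 0.787] at ymax z [0.259 0.003 0.699]
0.3 2496 y [-0.132 -0.093  0.009] z [0.67  0.778 0.806] at ymax z [0.293 0.012 0.74 ]
0.35 2869 y [-0.201 -0.129 -0.01 ] z [0.592 0.722 0.78 ] at ymax z [ 0.34  -0.003  0.777]
0.4 1836 y [-0.264 -0.212 -0.114] z [0.511 0.629 0.687] at ymax z [ 0.391 -0.105  0.668]
0.45 1786 y [-0.349 -0.288 -0.18 ] z [0.409 0.528 0.608] at ymax z [ 0.442 -0.171  0.59 ]
0.5 1033 y [-0.378 -0.32  -0.24 ] z [0.308 0.479 0.528] at ymax z [ 0.493 -0.234  0.508]
0.55 1004 y [-0.366 -0.256  0.025] z [0.213 0.37  0.466] at ymax z [0.56  0.034 0.208]
0.6 364 y [-0.228 -0.047  0.075] z [0.201 0.228 0.292] at ymax z [0.606 0.078 0.232]
0.65 145 y [-0.072  0.071  0.091] z [0.201 0.219 0.237] at ymax z [0.645 0.091 0.231]
0.7 244 y [-0.062  0.031  0.079] z [0.201 0.218 0.237] at ymax z [0.694 0.081 0.233]
```

View pics/t1.png

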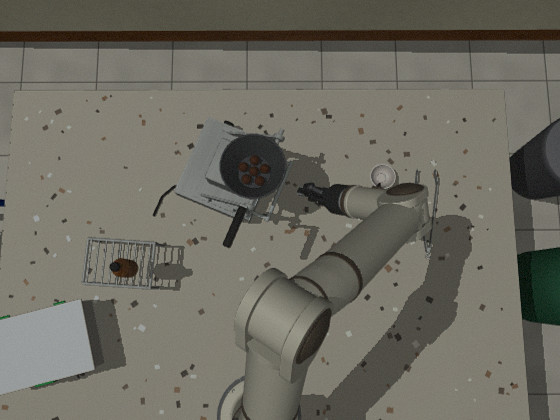

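Clear: the forearm is over 0.2 m from the lever (top view: gripper at (315,192), bar at about (278,198)). Now I grasp the bar and pull.

```bash
python3 - <<'E'
from h import *
T=np.radians(38); s=-1
def S(m):
    st=get_state(); o=st["tcp_pos"]+.006*R.from_quat(np.roll(st["orientation"],-1)).as_matrix()[:,2]-O
    print(m,round(st["time_s"],1),"own",np.round([o@X,o@Y,o[2]],4),"F",st["contact_force"].round(1),"grip",round(st["grip_width"],3),round(st["grasp_force"],1))
h=move_linear(pose((-.042,0,.042),T,s)[0],v=.08,until_force=10); S("in %s"%h)
grip(0,40); S("closed")
st=get_state()
if st["grip_width"]>.05:
    h=move_linear(st["tcp_pos"]-.165*X,v=.06,until_force=14); S("pulled %s"%h)
p,d=camera("top"); save("t2",cv2.resize(p[100:300,150:420],(810,600))[:,:800]); np.save("t2.npy",d)
E
```

```text
in False 9.3 own [-0.0424 -0.0004  0.0424] F [ 0.7  0.1 -0.4] grip 0.424 0.0
closed 9.6 own [-0.042  -0.0002  0.0426] F [-1.7 -0.4  4.2] grip 0.122 38.9
pulled True 11.6 own [-1.734e-01 -1.000e-04  4.270e-02] F [0.7 0.1 3.6] grip 0.121 43.0
```

View pics/t2.png

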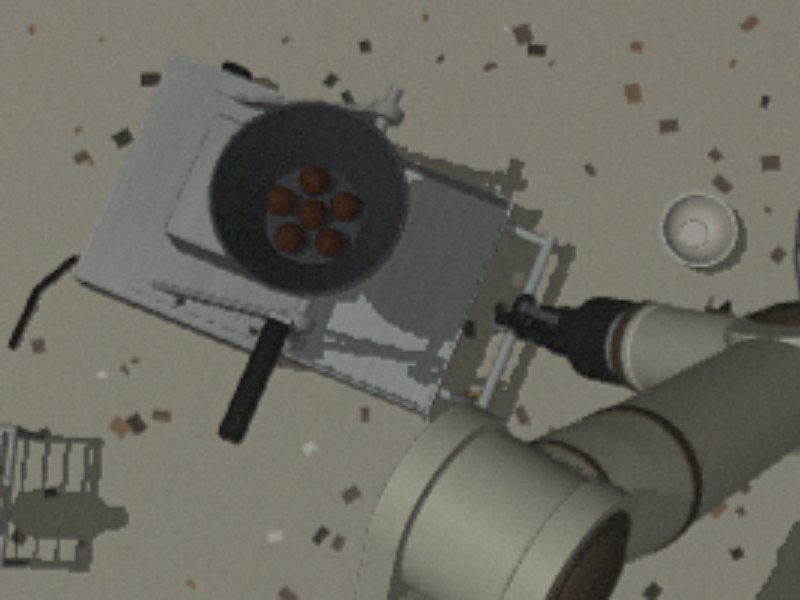

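Tray is out with the bar held (top crop: bar at about (515,320)). I'll confirm the stop with a firmer pull, release, and go above the lever grip.

```bash
cat >> h.py <<'E'
def S(m):
    st=get_state(); o=st["tcp_pos"]+.006*R.from_quat(np.roll(st["orientation"],-1)).as_matrix()[:,2]-O
    print(m,round(st["time_s"],1),"own",np.round([o@X,o@Y,o[2]],4),"F",st["contact_force"].round(1),"grip",round(st["grip_width"],3),round(st["grasp_force"],1),flush=True)
E
python3 - <<'E'
from h import *
T=np.radians(38); s=-1
st=get_state(); h=move_linear(st["tcp_pos"]-.02*X,v=.03,until_force=22); S("repull %s"%h)
grip(.42); S("open")
st=get_state(); z=R.from_quat(np.roll(st["orientation"],-1)).as_matrix()[:,2]
move_linear(st["tcp_pos"]-.12*z,v=.15)
st=get_state(); move_linear([*st["tcp_pos"][:2],.42],v=.25); S("up")
a=pose(arc(0),0,s,.13); move_ptp(*a); grip(.55); S("above")
print(get_state()["joint_positions"].round(2))
p,d=camera("top"); P=world("top",d); p2,d2=camera("side"); save("s3",cv2.resize(p2[100:310,180:440],(780,630))[:600])
for n,D in (("top",d),("side",d2)):
    Q=world(n,D).reshape(-1,3)-O; o=np.stack([Q@X,Q@Y,Q[:,2]],1)
    b=o[(o[:,2]>.044)&(o[:,2]<.052)&(np.abs(o[:,1])<.08)&(o[:,0]>-.2)&(o[:,0]<-.15)]
    print(n,"bar",len(b),np.percentile(b[:,0],[5,50,95]).round(4) if len(b) else "")
    g=o[(np.abs(o[:,0])<.04)&(o[:,1]>.12)&(o[:,1]<.22)&(o[:,2]>.325)&(o[:,2]<.35)]
    print(n,"grip",len(g),np.percentile(g,[5,50,95],axis=0).round(4).tolist() if len(g) else "")
E
```

```text
repull True 12.0 own [-1.734e-01 -1.000e-04  4.270e-02] F [ 0.2 -0.2  3.9] grip 0.122 42.9
open 12.4 own [-0.1731  0.0002  0.0425] F [-0.7  0.3 -0.4] grip 0.421 0.0
up 14.6 own [-0.2466  0.0007  0.4135] F [-0.5  0.8  0.1] grip 0.418 0.0
above 16.0 own [-0.0012  0.1743  0.4595] F [ 0.  -1.   0.6] grip 0.553 0.0
[-0.52  0.02  0.38  1.66 -0.01  1.46 -2.11]
top bar 158 [-0.1776 -0.1727 -0.1675]
top grip 0 
side bar 141 [-0.1789 -0.175  -0.169 ]
side grip 231 [[-0.008, 0.1256, 0.327], [-0.0037, 0.1688, 0.3356], [0.006, 0.2118, 0.3401]]
```

View pics/s3.png

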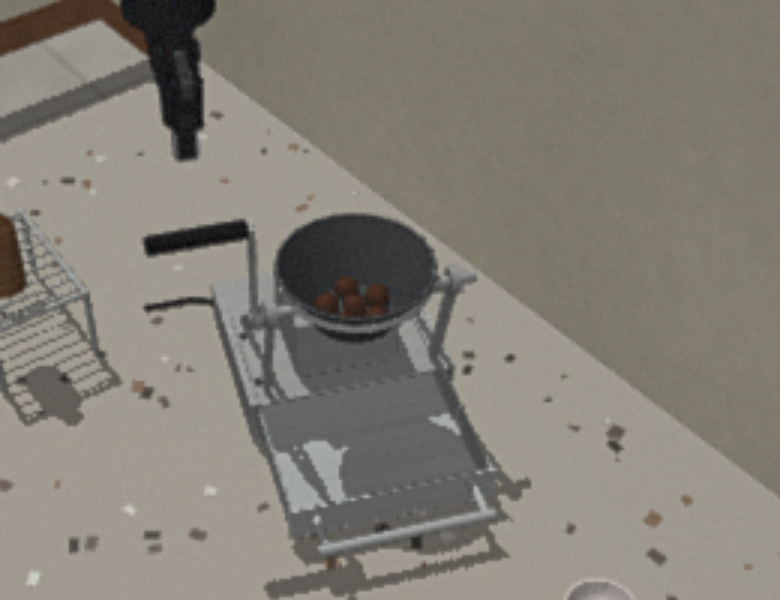

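Side view: tray fully out with bar at (405,530), grip bar at (195,238), gripper above it, chestnuts still in the pan. Now I grasp the lever and swing it.

```bash
python3 - <<'E'
from h import *
s=-1
h=move_linear(pose(arc(0),0,s,0,.003)[0],v=.1,until_force=10); S("down %s"%h)
grip(0,45); S("closed")
if get_state()["grip_width"]>.15:
    for th in np.linspace(0,1.92,13)[1:]:
        p,q=pose(arc(th),.5*th,s,0,.003)
        try: h=move_linear(p,v=.08,frame=q,until_force=30)
        except Unreachable as e: print("unreach",th,e); break
        S("th %.2f %s"%(th,h))
        if h: break
p,d=camera("side"); save("s4",cv2.resize(p[100:310,180:440],(780,630))[:600])
E
```

```text
down False 17.6 own [2.000e-04 1.746e-01 3.276e-01] F [ 0.1  0.1 -0.6] grip 0.553 0.0
closed 18.0 own [0.0009 0.1747 0.3277] F [0.8 2.7 3.8] grip 0.223 43.9
th 0.16 False 18.4 own [-0.0176  0.1748  0.3266] F [-0.5  2.7  7.8] grip 0.218 44.7
th 0.32 False 18.7 own [-0.0351  0.1747  0.3227] F [-3.1  2.3 12.1] grip 0.218 44.7
th 0.48 False 19.1 own [-0.0522  0.1748  0.3153] F [-2.8  0.9 11. ] grip 0.222 45.3
th 0.64 False 19.5 own [-0.0678  0.1748  0.3052] F [-3.  -0.3 10.3] grip 0.216 45.3
th 0.80 False 19.9 own [-0.0815  0.1748  0.2929] F [-2.2 -0.8 10.1] grip 0.224 45.3
th 0.96 False 20.3 own [-0.093   0.1748  0.2786] F [-2.1 -1.8  8.7] grip 0.214 45.1
th 1.12 False 20.7 own [-0.1017  0.175   0.2625] F [ 0.9 -0.7  4.4] grip 0.217 45.2
th 1.28 False 21.0 own [-0.1077  0.175   0.2459] F [1.8 0.6 7. ] grip 0.22 45.4
th 1.44 False 21.4 own [-0.111   0.1752  0.2278] F [3.9 1.3 4. ] grip 0.217 45.5
th 1.60 False 21.8 own [-0.1118  0.1752  0.2096] F [4.7 1.6 3.8] grip 0.218 45.3
th 1.76 False 22.2 own [-0.1096  0.1753  0.1919] F [ 3.9 -0.1  6.9] grip 0.216 45.6
th 1.92 False 22.6 own [-0.1043  0.1753  0.1748] F [3.8 0.4 7.9] grip 0.217 46.3
```

View pics/s4.png

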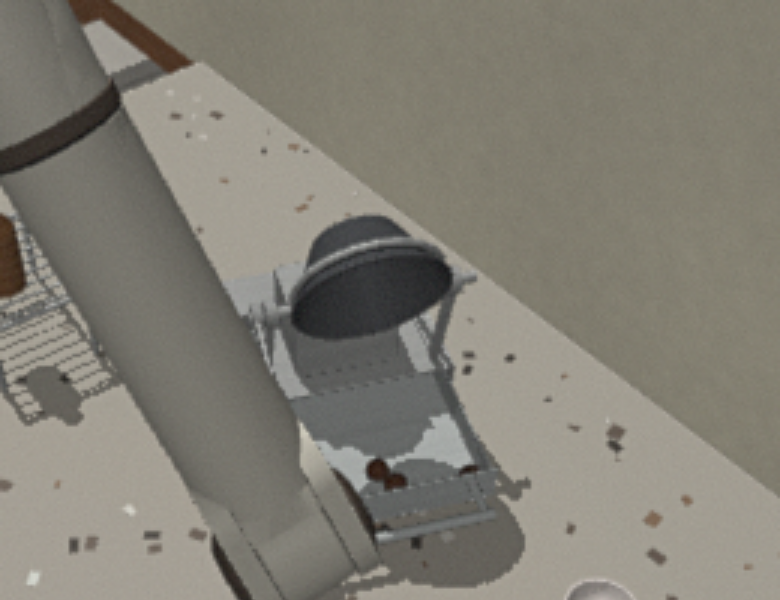

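The pan mouth faces forward and down, with chestnuts visible in the tray at (380,470) and (468,470). I press on to the stop, hold, and check from above.

```bash
python3 - <<'E'
from h import *
for th in (2.0,):
    p,q=pose(arc(th),.96,-1,0,.003); h=move_linear(p,v=.04,frame=q,until_force=12); S("stop %s"%h)
pause(1.5); S("held")
for n in("top","side"):
    p,d=camera(n); P=world(n,d)
    for i in spot_in("chestnut0",n):
        r,c=np.round(i["at"]).astype(int); w=P[r,c]-O; print(n,round(i["confidence"],2),r,c,np.round([w@X,w@Y,w[2]],3))
    if n=="top": save("t5",cv2.resize(p[100:300,150:420],(800,593)))
E
```

```text
stop True 22.8 own [-0.1033  0.1752  0.1728] F [-4.4 -5.3 12.4] grip 0.214 47.5
held 24.3 own [-0.1035  0.1752  0.1732] F [-3.5 -5.1 10.4] grip 0.218 47.4
top 0.52 196 295 [-0.09  -0.004  0.028]
top 0.44 221 281 [-0.08   0.079  0.033]
top 0.41 222 291 [-0.108  0.071  0.036]
side 0.63 193 300 [ 0.039 -0.008  0.203]
```

View pics/t5.png

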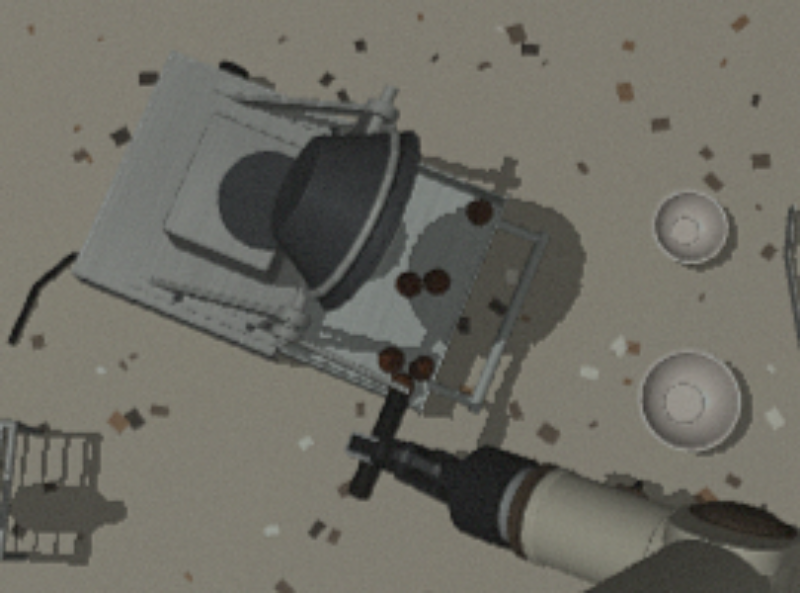

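All six chestnuts show in the tray: (480,211), (410,283), (437,281), (391,358), (421,367), and a sixth partly under the grip at (401,380). I guide the lever back, release, and retreat.

```bash
python3 - <<'E'
from h import *
for th in np.linspace(1.92,0,13):
    p,q=pose(arc(th),.5*th,-1,0,.003); h=move_linear(p,v=.08,frame=q,until_force=30)
    if h: S("force at %.2f"%th); break
S("back")
if not h:
    grip(.55); p,_=pose(arc(0),0,-1,.2); move_linear(p,v=.15); S("up")
    j=get_state()["joint_positions"].copy(); st=get_state()["tcp_pos"]
    pause(3)
    move_linear([st[0]-.06,st[1]-.1,st[2]],v=.2)
    for n in("top","side"):
        p,d=camera(n); P=world(n,d)
        for i in spot_in("chestnut0",n):
            r,c=np.round(i["at"]).astype(int); w=P[r,c]-O; print(n,round(i["confidence"],2),r,c,np.round([w@X,w@Y,w[2]],3))
        for k in ("bowl_large","bowl_small","tongs","bottle"):
            o=outline_of(k,n)
            if o: print(n,k,np.round(o[0]["at"]))
        Q=P.reshape(-1,3)-O; o=np.stack([Q@X,Q@Y,Q[:,2]],1)
        g=o[(np.abs(o[:,0])<.05)&(o[:,1]>.12)&(o[:,1]<.22)&(o[:,2]>.32)&(o[:,2]<.35)]
        if len(g): print("grip",np.median(g,0).round(4))
        b=o[(o[:,2]>.044)&(o[:,2]<.052)&(np.abs(o[:,1])<.08)&(o[:,0]>-.2)&(o[:,0]<-.15)]; print("bar",np.median(b[:,0]))
        save("f_"+n,cv2.resize(p[100:310,150:430],(800,600)))
    S("end")
E
```

```text
back 29.4 own [3.000e-04 1.749e-01 3.274e-01] F [-1.2  0.3 11.3] grip 0.219 49.7
up 31.3 own [-1.000e-04  1.753e-01  5.291e-01] F [-0.3 -0.  -0.7] grip 0.55 0.0
top 0.39 170 312 [-0.107 -0.093  0.036]
top 0.21 167 253 [ 0.038 -0.009  0.166]
top bowl_large [235. 384.]
top bowl_small [177. 383.]
top tongs [243. 427.]
top bottle [267. 125.]
grip [0.0042 0.1874 0.3375]
bar -0.17204130744426085
side 0.5 262 287 [-0.082  0.067  0.027]
side 0.49 254 305 [-0.067  0.001  0.03 ]
side bowl_large [333. 334.]
side bowl_small [302. 378.]
side tongs [382. 360.]
side bottle [222. 294.]
grip [-0.0036  0.1687  0.3355]
bar -0.17446874510674085
end 35.6 own [-0.1154  0.192   0.5291] F [ 0.3 -0.2  0.5] grip 0.546 0.0
```

View pics/f_side.png

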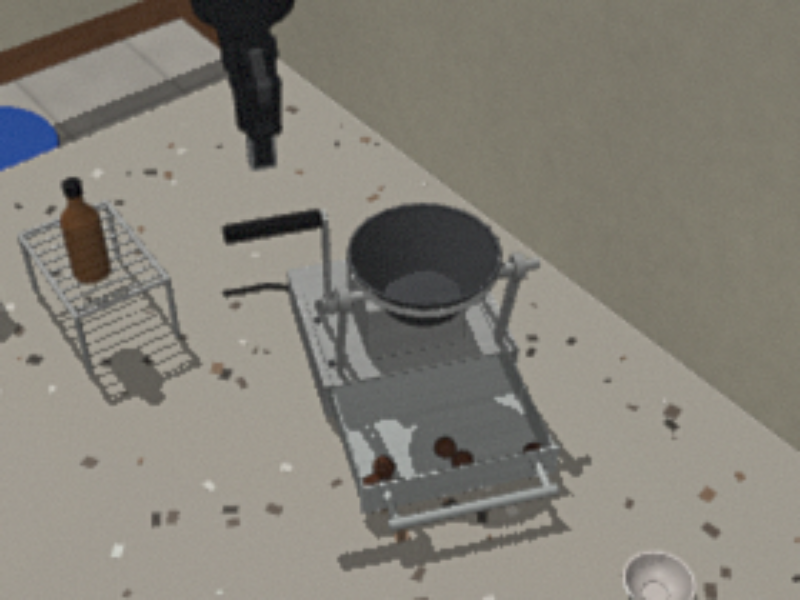

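View pics/f_top.png

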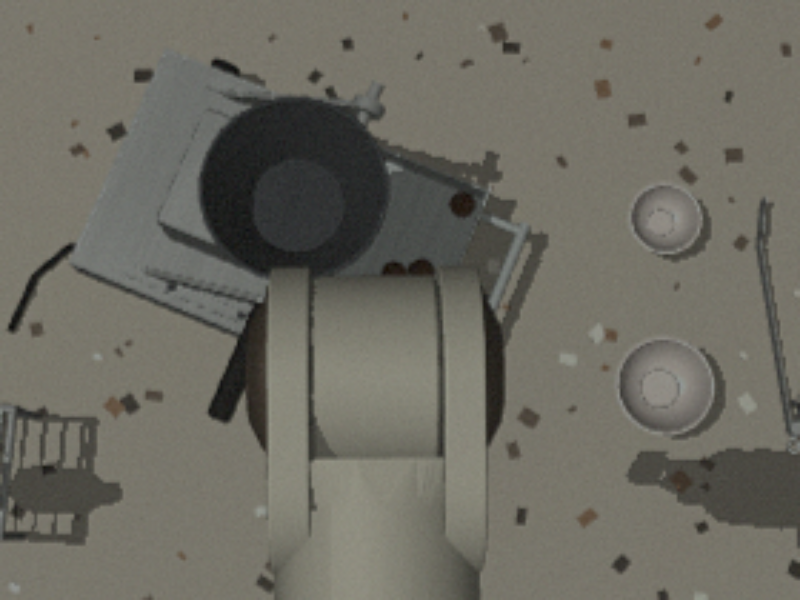

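The pan is level and empty, and the tray is out at its stop with the chestnuts in it. The bottle and bowls are where they were, and the arm is clear, so I hand in.

```bash
python3 -c "
from plant import *
print(sign_off())"
```

```text
the job is handed in; nothing more can be done
None
```

The job is handed in at about 36 s: the tray is out at its stop, all six chestnuts were seen in it from above, the pan is level and empty again, and the bowls, tongs and bottle look undisturbed.

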